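Bench-test the sensor nodes in the hooded test station

TASK

Test all the hexagonal sensor nodes lying on the rubber mat: stand each one upright on the floor of its own bay in the test tray, push the tray fully home under the hood, turn the voltage dial on the roof up to mark 6 (one past the bold middle mark, never past mark 7) and leave it there for two seconds, then turn it back to zero. Only then pull the tray out again and stand all the nodes upright on the floor of the shallow wooden tray, not on top of one another. Do not turn the dial up while the tray is out, and leave the other things on the bench where they are.

Things in the scene. Friction and masses are not known exactly. Their poses are not given: they have to be found in the camera images.
- node0 (a point): a sensor node (2 or 3 alike, 0.12 kg), on the mat at first: brown hexagonal MDF base 60 mm across flats (69 over corners), 14 mm thick; on its middle a white upright housing, 44 mm along the node's x, 22 mm along its y, from 14 to 56 mm above the node's underside, two round eyes on top. Point: on its axis, 36 mm above the underside; z up. Grip the housing across its 22 mm
- node1 (a point): a sensor node (2 or 3 alike, 0.12 kg), on the mat at first: brown hexagonal MDF base 60 mm across flats (69 over corners), 14 mm thick; on its middle a white upright housing, 44 mm along the node's x, 22 mm along its y, from 14 to 56 mm above the node's underside, two round eyes on top. Point: on its axis, 36 mm above the underside; z up. Grip the housing across its 22 mm
- node2 (a point): a sensor node (2 or 3 alike, 0.12 kg), on the mat at first: brown hexagonal MDF base 60 mm across flats (69 over corners), 14 mm thick; on its middle a white upright housing, 44 mm along the node's x, 22 mm along its y, from 14 to 56 mm above the node's underside, two round eyes on top. Point: on its axis, 36 mm above the underside; z up. Grip the housing across its 22 mm
- bay0 (a point): centre of the floor of the test tray's left (+y) bay, 14 mm above the bench. The grey tray has three bays in a row along its y, 82 mm apart, each 78 x 78 mm inside, walls 10 mm high; a node fits in one at any yaw. Moves with the tray; x points from the handle to the hood, z up
- bay1 (a point): centre of the floor of the test tray's middle bay, 14 mm above the bench. The grey tray has three bays in a row along its y, 82 mm apart, each 78 x 78 mm inside, walls 10 mm high; a node fits in one at any yaw. Moves with the tray; x points from the handle to the hood, z up
- bay2 (a point): centre of the floor of the test tray's right (-y) bay, 14 mm above the bench. The grey tray has three bays in a row along its y, 82 mm apart, each 78 x 78 mm inside, walls 10 mm high; a node fits in one at any yaw. Moves with the tray; x points from the handle to the hood, z up
- tray (a joint): the test tray's slide: 0 = fully home, all bays under the hood; 0.14 m = fully pulled out towards the robot (the tray's -x). Stays where left; takes 2 to 5 N to move. Fully out, the bays are open from above, their centres 85 mm in front of the hood
- tray_handle (a point): on the tray's handle, an upright aluminium tab 100 mm in front (-x) of the middle bay's centre: 12 mm thick along the tray's x, 26 mm wide along y, from 12 to 96 mm above the bench; the point is on its axis 80 mm above the bench; axes as the bays
- station_mid (a point): the fixed test station's origin on the bench, x from the robot side to the hood. The grey hood's centre is 70 mm along x: 110 mm deep (x), 286 mm wide (y), closed at back and sides, opening 80 mm high, roof top at 102 mm; a node in the tray passes with 10 mm to spare. The dial on the roof reaches 147 mm, so over bays and handle keep the gripper narrow along x (close the fingers along y)
- dial (a joint): voltage dial's angle, rad: 0 at mark 0 (a stop), growing clockwise seen from above to 4.71 at mark 10 (a stop). Black marks 0 to 10 are 0.471 rad (27 deg) apart; 0, 5 and 10 are longer and bolder. Mark 0 lies 135 deg counter-clockwise from station x (near left), mark 5 along station x (away from the robot), mark 6 at 2.83 rad. Stays where left, friction 0.03 N m
- dial_grip (a point): on the dial's axis at gripping height, 137 mm above the bench: the black grip bar is 54 mm long and 16 mm wide, its top 10 mm above this point, its foot (a disc 60 mm across, 8 mm thick) from 32 to 24 mm below. Turns with the dial: x points along the bar to the pointer end, marked by a white line; z up
- bin_in (a point): centre of the inner floor (5 mm above the bench) of the shallow wooden tray for passed nodes: inside 170 mm along its x and 200 mm along its y, walls 5 mm thick and 18 mm high over the bench. It stands on one side of the station, the mat on the other; which is which changes
- mat: the black rubber mat where the nodes start, 220 x 220 x 3 mm; origin at the centre of its underside
- breadboard: a white breadboard 82 x 55 x 10 mm, origin under its centre; leave it alone
- tape: a black roll of tape lying flat, 90 mm across, 19 mm high, origin under its centre; leave it alone
- driver: a screwdriver lying on the bench; leave it alone
- mouse: a black computer mouse 105 x 60 x 32 mm, origin under its centre; leave it alone
- bottle: a clear water bottle, 72 mm across, 210 mm tall, origin under its centre; leave it alone
Not all that is in view belongs to the job. What is shaped like the part that bears node0 but orange is not meant.

How it is judged:
By the outcome, as a careful person would: the job done as asked, in the order asked, and still so for the second after the job is handed in, with the robot touching nothing.
Of n0, n1, n2 only 2 to 3 are there at a start; the rules pass over those that are not, and their reading is None.
At some moment in a run one of n0, n1, n2 may be knocked a few centimetres aside while the robot is not near it.
Once in a run the grip may slacken for a moment while it holds something.
It also fails if it takes over 210 s, if anything falls off the work surface, if the arm or the gripper's body presses on something with over 40 N, if the wrist force passes 120 N, or if a joint passes its speed limit or range.

ROBOT

A 6-joint arm with a two-finger parallel gripper is mounted at the origin on the work surface. World frame = base frame: x ahead of the robot, y to its left, z up, the work surface at z = 0. Lengths are in mm, angles in rad, forces in N, time in s.
With the tool pointing down it reaches from about 275 to 875 mm from the base axis. Payload 12.5 kg.
Tool frame: the origin (TCP) lies at the very end of the fingers, on their centre line; the grasp point (between the pads) lies arm.grasp_offset behind it (arm.grasp_offset is the distance from the TCP to the grasp point, in mm); z points along the fingers, y is the line along which they close (so a half turn about z gives the same grasp; the last joint's range is limited). The gripper opens to 85 mm and grips with 20 to 120 N. Pads are 22 mm wide; open, the fingers measure 114 mm over their backs; the gripper's body (76 mm by 85 mm) begins 54 mm behind the grasp point. The pads swing forward as they close: fully open they stand 13 mm farther back than shut.
Start: joints at [-1.401, 0.351, 1.652, -0, 1.139, -0.085], TCP at [138.649, -532.223, 231.29] pointing down, gripper open.
Joint ranges: [-2.75, 2.75], [-0.79, 2.1], [0.01, 2.65], [-1.57, 4.71], [0.07, 3.14], [-2.87, 2.87]. Speed limits (rad/s): [2.22, 2.22, 2.79, 3.14, 3.14, 3.14].

INTERFACE

Orientations are given as a rotation vector (axis times angle).
In Python, from rig import arm, imaging gives the robot as it stands.
- The arm moves only by the tool play_rows, never from a script. Its argument "deltas" is a list of rows, each a list of 4 numbers: the shift along the tool's x, y, z in mm, then the turn about the tool's z in degrees. In form: [[x, y, z, spin], ...]. A call has 1 to 12 rows; each row shifts and turns the commanded pose from where the row before left it, along the tool's axes as they then stand; what a row does not reach is not made up. A row lasts 1/8 s, in which the tool goes at most 62.5 mm and 10.7 degrees, less where a joint would pass 70% of its speed; a pose out of reach is approached as far as the arm can. A call is refused whole if a number of a shift passes 62.5 or a number of a turn 10.7, either way. A call with a gripper value outside its range is refused whole. "gripper" is the opening, from -1 (shut) to 1 (fully open), so that 0 is half open, set as the call begins (left out, the last holds). The fingers move at their own pace and stop on an object; "squeeze" is the grip in N (left out, the last holds). Time passes only in rows, so rows that do not move let the fingers close. It gives the time, the measured TCP pose, the force, the opening and the grip force at its end, in the units of the state.
- arm.sense(): the state, without advancing time (a new reading comes with each control period).
- imaging.grab_frame(name): name is "side" or "top" or "wrist"; returns (picture, depth): 400x640x3 uint8, red, green, blue; 400x640 float32, mm along the optical axis (not along the pixel's ray), 0 where there is no reading.
- imaging.get_calibration(name): a dict with "fx", "fy", "cx", "cy" (pixels), "T" (4x4, takes a point from camera to world coordinates). Camera axes: x right, y down, z forward; pixel columns grow to the right and rows downward; lengths in mm; the calibration is good to about 2 mm. A picture is of the moment at which its call begins: read the wrist's pose just before it. get_calibration takes no time and is no camera call; for the wrist camera it gives the pose at the moment of the call.
- arm.finish_job(): hands the job in; it is judged then, once.
The state is a dict: "clock": time; "joints": joint angles; "qd": joint speeds; "effort": joint torques, N m; "eef_pos": TCP position; "ee_rot": TCP orientation; "ft_force": force on the tool from outside, world axes, zero at the start; "wrist_torque": the same for the moment, N m; "finger_gap": finger opening in mm; "grasp_force": force on a finger pad.
Only numpy, scipy, OpenCV 4.12 (cv2) and the standard library are available. Lean on these libraries where they do the work, as an engineer would, in place of code of your own. Each camera call takes 0.05 s, during which the arm holds its last target. There are 200 camera calls.

## Working session

There is one attempt and no reset: what is moved stays moved. The work goes in short steps, Python scripts to look and compute and a tool call to move; the robot and the scene stay as the last step left them, time stands still between calls to the robot, and variables do not carry over. Pictures are saved under pics/ and viewed, at most 14 in all, crops included, and the job is handed in when it is done.

Besides the shell and the picture viewer there is one more tool, called after "Emit:" as name(argument=value, ...), one argument or row to a line, values as JSON. play_rows: Moves the arm, as the interface text tells. Its arguments: {"type":"object","properties":{"deltas":{"type":"array"},"gripper":{"type":"number"},"squeeze":{"type":"number"}},"required":["deltas"]}

```bash
ls; mkdir -p pics; cat > h.py <<'E'
from rig import arm, imaging
import numpy as np, cv2
from scipy.spatial.transform import Rotation as R
def cast(c,u,v,z):
    p=np.array([(u-c["cx"])/c["fx"],(v-c["cy"])/c["fy"],1.]);T=np.array(c["T"])
    d=T[:3,:3]@p;o=T[:3,3];return o+d*(z-o[2])/d[2]
def cloud(c,D):
    v,u=np.mgrid[:D.shape[0],:D.shape[1]]
    P=np.stack([(u-c["cx"])/c["fx"]*D,(v-c["cy"])/c["fy"]*D,D],-1);T=np.array(c["T"])
    W=P@T[:3,:3].T+T[:3,3];W[D==0]=np.nan;return W
def proj(c,p):
    T=np.linalg.inv(np.array(c["T"]));q=T[:3,:3]@np.array(p,float)+T[:3,3]
    return c["fx"]*q[0]/q[2]+c["cx"],c["fy"]*q[1]/q[2]+c["cy"]
def get(n):
    c=imaging.get_calibration(n);I,D=imaging.grab_frame(n);return c,I,D
def save(n,I): cv2.imwrite("pics/"+n+".png",np.ascontiguousarray(I[:,:,::-1]))
E
python3 - <<'E'
from h import *
print(arm.sense(),arm.grasp_offset)
for n in("top","side"):
    c,I,D=get(n);save(n+"0",I);np.savez(n+"0.npz",I=I,D=D,**{k:np.array(c[k]) for k in c});print(n,c)
E
```

```text
pics
{'clock': 0.0, 'joints': array([-1.40057888e+00,  3.51236105e-01,  1.65241174e+00,  1.61156039e-05,
        1.13910064e+00, -8.45765632e-02]), 'qd': array([ 7.10494009e-04, -8.33312924e-04,  5.19597191e-05,  2.76979436e-04,
       -6.36194406e-05,  1.38671283e-04]), 'effort': array([-2.61352259e-03, -5.06108451e+01, -2.91405523e+01, -2.51921128e-04,
        4.59005983e-03,  4.07216532e-05]), 'eef_pos': array([ 138.61115386, -531.91167673,  230.76318651]), 'ee_rot': array([-3.11498840e+00, -3.98990446e-01,  5.47353999e-05]), 'ft_force': array([-0.1796305 , -0.64376013, -0.16244852]), 'wrist_torque': array([-0.01365173, -0.00675797, -0.01871664]), 'grasp_force': 0.0, 'finger_gap': 85.40683339657885} 18.700000000000003
top {'fx': 374.9183303542493, 'fy': 374.9183303542493, 'cx': 315.61030010287743, 'cy': 196.80223025500368, 'T': array([[-5.98933138e-04, -9.93154200e-01,  1.16809147e-01,
         3.88838075e+02],
       [-9.99912429e-01,  2.13902763e-03,  1.30597956e-02,
         5.41463706e+01],
       [-1.32202488e-02, -1.16791096e-01, -9.93068510e-01,
         1.13532124e+03],
       [ 0.00000000e+00,  0.00000000e+00,  0.00000000e+00,
         1.00000000e+00]])}
side {'fx': 382.1987412976552, 'fy': 382.1987412976552, 'cx': 324.23817468239696, 'cy': 198.38213111713154, 'T': array([[-9.72978724e-01, -1.31879648e-01,  1.89526147e-01,
         2.53349489e+02],
       [-2.30753936e-01,  5.84061431e-01, -7.78219035e-01,
         1.05232138e+03],
       [-8.06366044e-03, -8.00924468e-01, -5.98711094e-01,
         8.91857321e+02],
       [ 0.00000000e+00,  0.00000000e+00,  0.00000000e+00,
         1.00000000e+00]])}
```

View pics/top0.png

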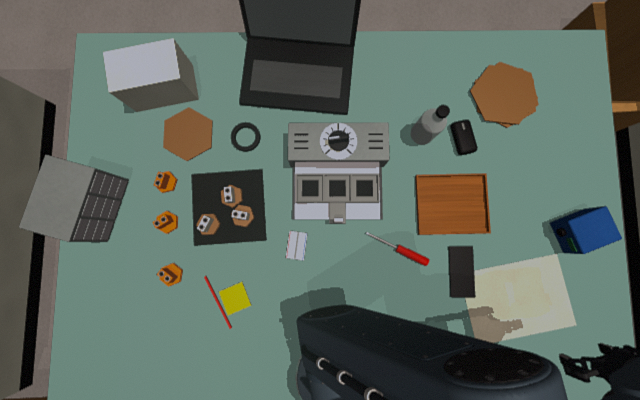

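View pics/side0.png

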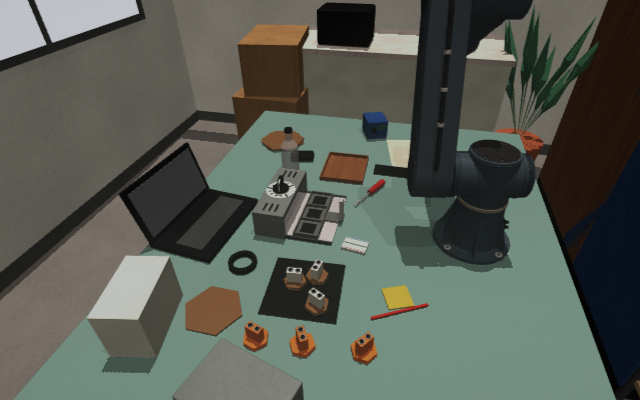

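The images show three white-and-brown nodes on the mat, at top-view pixels (231,195), (208,224) and (242,214). The look-alikes are orange nodes at (165,181), (165,222) and (171,273), which I'm rejecting for colour and because they're off the mat. The bin is at (452,204), the tray at (338,187) and the dial at (338,141). The breadboard at (297,246) stays where it is.

```bash
cat > m.py <<'E'
from h import *
def nodes(c,I,D,lo,hi,zmin=45,zmax=68):
    W=cloud(c,D);m=(W[...,2]>zmin)&(W[...,2]<zmax)&(W[...,0]>lo[0])&(W[...,0]<hi[0])&(W[...,1]>lo[1])&(W[...,1]<hi[1])
    h=cv2.cvtColor(I,cv2.COLOR_RGB2HSV);m&=(h[...,1]<110)
    n,L,S,C=cv2.connectedComponentsWithStats(m.astype(np.uint8));out=[]
    for i in range(1,n):
        if S[i,4]<25: continue
        P=W[L==i];(x,y),(a,b),t=cv2.minAreaRect(P[:,:2].astype(np.float32))
        if a<b:a,b,t=b,a,t+90
        out.append((round(x,1),round(y,1),round(a,1),round(b,1),round((t+90)%180-90,1),round(float(np.median(P[:,2])),1),int(S[i,4])))
    return out
E
python3 - <<'E'
from m import *
z=np.load("top0.npz");c=z;I=z["I"];D=z["D"]
W=cloud(c,D)
def w(u,v):return np.round(W[v,u],1)
for n,p in dict(bay0=(311,187),bay1=(338,187),bay2=(364,187),wall=(324,187),handle=(338,220),hoodL=(295,130),hoodR=(384,130),hoodfL=(293,157),hoodfR=(384,157),dial=(338,141),mat=(250,180),bin=(452,204),tape=(233,137),bench=(280,210)).items():print(n,w(*p))
for a,b in [((192,173),3),((262,169),3),((266,240),3),((194,245),3),((416,175),18),((486,174),18),((490,233),18),((417,234),18)]:print(cast(c,*a,b)[:2].round(1))
print(nodes(c,I,D,(250,200),(560,450)))
M=(W[...,2]>85)&(W[...,2]<115)&(abs(W[...,1])<200)&(W[...,0]>300)
n,L,S,C=cv2.connectedComponentsWithStats(M.astype(np.uint8))
for i in range(1,n):
    if S[i,4]>10:print(S[i],cv2.minAreaRect(W[L==i][:,:2].astype(np.float32)),np.median(W[L==i][:,2]))
M=(W[...,2]>120)&(abs(W[...,1])<100)&(W[...,0]>350)&(W[...,0]<700)
M[:110]=0
n,L,S,C=cv2.connectedComponentsWithStats(M.astype(np.uint8))
for i in range(1,n):
    if S[i,4]>10:print(S[i],cv2.minAreaRect(W[L==i][:,:2].astype(np.float32)),np.median(W[L==i][:,2]))
save("crop1",cv2.resize(I[110:260,180:400],None,fx=3.6,fy=3.6,interpolation=cv2.INTER_CUBIC))
E
```

```text
bay0 [550.5  82.8  14.4]
bay1 [550.5   1.2  13.2]
bay2 [549.9 -76.8  16.3]
wall [550.9  43.5  11.3]
handle [446.2   5.9  97.1]
hoodL [701.  126.  103.2]
hoodR [ 698.9 -125.1  106.1]
hoodfL [623.4 131.3 101.5]
hoodfR [ 622.2 -124.   102.5]
dial [662.5   5.6 125.5]
mat [574.5 270.3   2. ]
bin [ 499.  -341.8    6.1]
tape [705.1 321.8  19.3]
bench [482.2 177.4   0. ]
[596.6 449.5]
[608.4 233.8]
[391.6 218.2]
[376.8 435.1]
[ 585.7 -233.5]
[ 588.1 -443.1]
[ 411.7 -445.5]
[ 408.9 -230.8]
[(525.8, 323.9, 43.5, 22.1, 3.2, 59.4, 127), (466.0, 289.8, 44.8, 21.9, 79.3, 59.1, 123), (440.4, 392.3, 44.7, 23.0, -25.1, 58.9, 136)]
[271  16  87  16 711] ((1022.5046997070312, 73.40618896484375), (253.46298217773438, 15.549426078796387), 84.61019134521484) 100.3148625155734
[ 288  122  101   40 3731] ((670.053955078125, 4.367431640625), (284.3359375, 111.73141479492188), 89.78166198730469) 102.48027432450635
[334 218   9   4  36] ((447.66021728515625, 5.80457878112793), (8.517645835876465, 22.199378967285156), 0.37445420026779175) 95.48151843445896
[329 133  20  10 161] ((669.25048828125, 4.835029602050781), (17.067733764648438, 53.51102066040039), 8.661579132080078) 145.7606331899998
```

View pics/crop1.png

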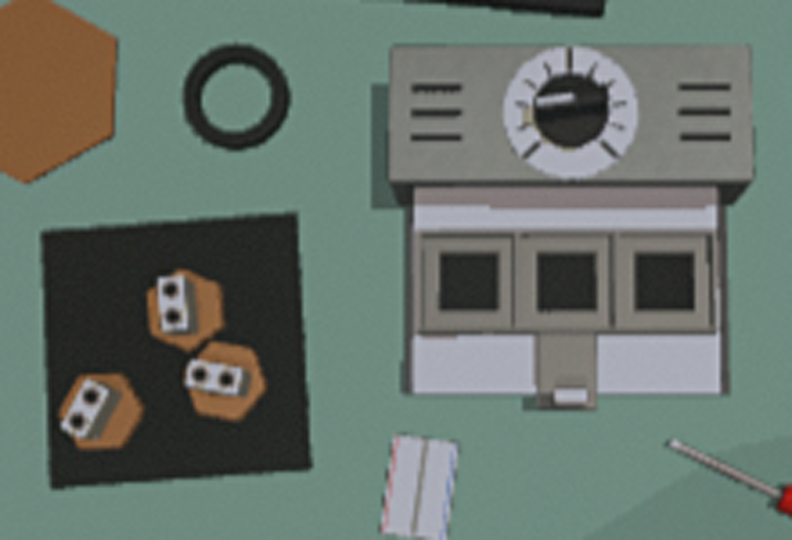

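The crop confirms three brown and white nodes: A at world (526,324), B at (466,290) and C at (440,392). The dial pointer (crop pixel ~(535,103)) starts near mark 1.35, and the tray is about 120 mm out. Next I'll move over node A.

```bash
cat > go.py <<'E'
import sys;from h import *
def plan(x,y,z,psi,p=None,a=None):
    s=arm.sense()
    if p is None:
        p=np.array(s["eef_pos"]);X=R.from_rotvec(s["ee_rot"]).as_matrix();a=np.degrees(np.arctan2(X[1,0],X[0,0]))
        print("at",p.round(1),"psi",round(a,1),"t",round(s["clock"],1),"gap",round(s["finger_gap"],1),"tilt",X[:,2].round(3))
    d=np.array([x,y,z],float)-p;da=-((psi-a+180)%360-180)
    n=max(int(np.ceil(np.linalg.norm(d)/50)),int(np.ceil(abs(da)/9.5)),1);rows=[]
    for i in range(n):
        t=np.radians(a-da*i/n);e=d/n
        rows.append([round(e[0]*np.cos(t)+e[1]*np.sin(t),1),round(e[0]*np.sin(t)-e[1]*np.cos(t),1),round(-e[2],1),round(da/n,1)])
    print(n,rows if len({tuple(r) for r in rows})>1 else rows[0])
    return np.array([x,y,z],float),psi
if __name__=="__main__":
    p=a=None
    for w in sys.argv[1:]:p,a=plan(*map(float,w.split(",")),p,a)
E
python3 go.py 520,324,150,3.2
```

```text
at [ 138.6 -531.9  230.8] psi 14.6 t 0.1 gap 85.7 tilt [-0.     0.001 -1.   ]
19 [[np.float64(30.8), np.float64(-38.5), np.float64(4.3), np.float64(0.6)], [np.float64(30.4), np.float64(-38.9), np.float64(4.3), np.float64(0.6)], [np.float64(30.0), np.float64(-39.2), np.float64(4.3), np.float64(0.6)], [np.float64(29.6), np.float64(-39.5), np.float64(4.3), np.float64(0.6)], [np.float64(29.1), np.float64(-39.8), np.float64(4.3), np.float64(0.6)], [np.float64(28.7), np.float64(-40.1), np.float64(4.3), np.float64(0.6)], [np.float64(28.3), np.float64(-40.4), np.float64(4.3), np.float64(0.6)], [np.float64(27.9), np.float64(-40.7), np.float64(4.3), np.float64(0.6)], [np.float64(27.4), np.float64(-41.0), np.float64(4.3), np.float64(0.6)], [np.float64(27.0), np.float64(-41.3), np.float64(4.3), np.float64(0.6)], [np.float64(26.6), np.float64(-41.5), np.float64(4.3), np.float64(0.6)], [np.float64(26.1), np.float64(-41.8), np.float64(4.3), np.float64(0.6)], [np.float64(25.7), np.float64(-42.1), np.float64(4.3), np.float64(0.6)], [np.float64(25.3), np.float64(-42.4), np.float64(4.3), np.float64(0.6)], [np.float64(24.8), np.float64(-42.6), np.float64(4.3), np.float64(0.6)], [np.float64(24.4), np.float64(-42.9), np.float64(4.3), np.float64(0.6)], [np.float64(23.9), np.float64(-43.1), np.float64(4.3), np.float64(0.6)], [np.float64(23.5), np.float64(-43.4), np.float64(4.3), np.float64(0.6)], [np.float64(23.0), np.float64(-43.6), np.float64(4.3), np.float64(0.6)]]
```

Emit:
play_rows(
  deltas=[
    [0,0,0,5.7],
    [0,0,0,5.7],
    [22.6,-43.8,4.3,0],
    [22.6,-43.8,4.3,0],
    [22.6,-43.8,4.3,0],
    [22.6,-43.8,4.3,0],
    [22.6,-43.8,4.3,0],
    [22.6,-43.8,4.3,0],
    [22.6,-43.8,4.3,0],
    [22.6,-43.8,4.3,0],
    [22.6,-43.8,4.3,0],
    [22.6,-43.8,4.3,0],
  ],
  gripper=0.1,
  squeeze=40,
)

```text
clock: 1.6
eef_pos: [340.2, -80.8, 188.2]
ee_rot: [3.14, 0.087, 0.001]
ft_force: [-0.2, 0.1, -0.5]
finger_gap: 47.1
grasp_force: 0.0
```

Emit:
play_rows(
  deltas=[
    [22.6,-43.8,4.3,0],
    [22.6,-43.8,4.3,0],
    [22.6,-43.8,4.3,0],
    [22.6,-43.8,4.3,0],
    [22.6,-43.8,4.3,0],
    [22.6,-43.8,4.3,0],
    [22.6,-43.8,4.3,0],
    [22.6,-43.8,4.3,0],
    [22.6,-43.8,4.3,0],
    [0,0,0,0],
    [0,0,0,0],
  ],
)

```text
clock: 2.98
eef_pos: [520.4, 322.2, 149.1]
ee_rot: [3.14, 0.088, -0.002]
ft_force: [-0.0, -0.5, -0.2]
finger_gap: 47.0
grasp_force: 0.0
```

```bash
cat > go.py <<'E'
import sys;from h import *
def plan(x,y,z,psi,p=None,a=None):
    s=arm.sense()
    if p is None:
        p=np.array(s["eef_pos"]);X=R.from_rotvec(s["ee_rot"]).as_matrix();a=np.degrees(np.arctan2(X[1,0],X[0,0]))
        print("at",p.round(1),"psi",round(a,1),"t",round(s["clock"],1),"gap",round(s["finger_gap"],1),"grip",round(s["grasp_force"],1),"F",s["ft_force"].round(1))
    d=np.array([x,y,z],float)-p;da=-((psi-a+180)%360-180)
    n=max(int(np.ceil(np.linalg.norm(d)/52)),1);k=int(np.ceil(abs(da)/10.5-.02));t=np.radians(psi)
    f=[d[0]*np.cos(t)+d[1]*np.sin(t),d[0]*np.sin(t)-d[1]*np.cos(t),-d[2]]
    print(f"turn {k} x {da/max(k,1):.1f}; shift {n} x {[round(float(v/n),1) for v in f]}")
    return np.array([x,y,z],float),psi
if __name__=="__main__":
    p=a=None
    for w in sys.argv[1:]:p,a=plan(*map(float,w.split(",")),p,a)
E
python3 go.py 526,324,23,3.2
python3 - <<'E'
from m import *
c,I,D=get("wrist");save("w1",I);print(nodes(c,I,D,(250,200),(600,480)))
print([np.round(proj(c,p),0) for p in ((526,324,59),(466,290,59),(440,392,59))])
c,I,D=get("top");print(nodes(c,I,D,(250,200),(600,480)))
E
```

```text
at [520.4 322.2 149.1] psi 3.2 t 3.0 gap 47.0 grip 0.0 F [-0.  -0.5 -0.2]
turn 0 x 0.0; shift 3 x [1.9, -0.5, 42.0]
[(524.0, 324.8, 43.9, 22.0, 6.5, 59.4, 1661), (465.1, 293.7, 36.3, 22.4, 79.2, 59.1, 1266), (442.2, 398.0, 43.8, 10.3, -28.9, 58.9, 551)]
[array([315., 196.]), array([353., 268.]), array([229., 289.])]
[(464.9, 283.6, 31.8, 21.9, 79.9, 58.3, 86)]
```

View pics/w1.png

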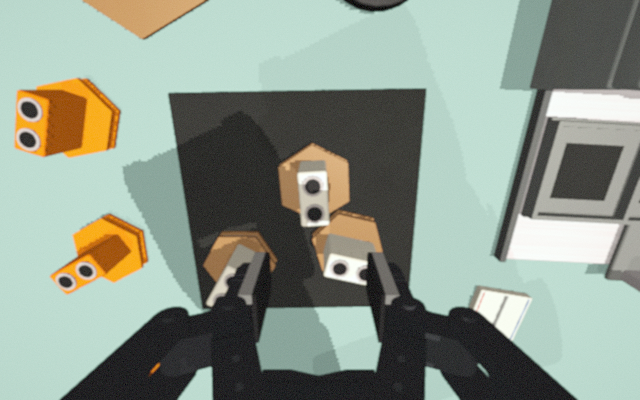

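The wrist view shows node A at (313,195), node B at (348,255) and node C at (238,275). A is at about (525,324), with its axis at about 5°. Descending to grip it.

Emit:
play_rows(
  deltas=[
    [2.4,-1.5,42.3,-1.8],
    [1.2,-0.8,42.3,0],
    [1.2,0,42.6,0],
    [0,0,0,0],
  ],
)

```text
clock: 3.58
eef_pos: [524.0, 323.7, 20.3]
ee_rot: [3.136, 0.135, -0.008]
ft_force: [0.1, -0.5, 0.1]
finger_gap: 46.9
grasp_force: 0.0
```

Emit:
play_rows(
  deltas=[
    [0,0,0,0],
    [0,0,0,0],
    [0,0,0,0],
    [0,0,0,0],
    [0,0,0,0],
  ],
  gripper=-1,
)

```text
clock: 4.2
eef_pos: [526.7, 325.7, 24.7]
ee_rot: [-3.137, -0.137, -0.005]
ft_force: [-0.8, -1.4, 8.8]
finger_gap: 21.6
grasp_force: 40.7
```

Emit:
play_rows(
  deltas=[
    [0,0,-40,0],
    [0,0,-40,0],
    [0,0,0,0],
  ],
)

```text
clock: 4.58
eef_pos: [527.3, 326.2, 106.6]
ee_rot: [-3.136, -0.137, -0.01]
ft_force: [1.0, -0.4, -1.6]
finger_gap: 21.6
grasp_force: 39.5
```

```bash
python3 go.py 510,200,110,0
python3 - <<'E'
from m import *
c,I,D=get("side");save("s1",I[200:340,220:420].repeat(3,0).repeat(3,1))
E
```

```text
at [527.3 326.2 106.6] psi 5.0 t 4.6 gap 21.6 grip 39.5 F [ 1.  -0.4 -1.6]
turn 1 x 5.0; shift 3 x [-5.8, 42.1, -1.1]
```

View pics/s1.png

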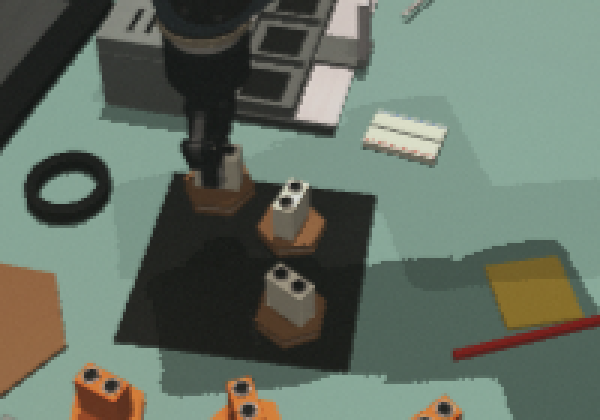

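Node A is in the gripper (side crop ~(225,175)) and B and C are undisturbed. Moving back of the bays to measure them with the wrist camera.

Emit:
play_rows(
  deltas=[
    [0,0,0,5.0],
    [-14.5,50,-10,0],
    [-14.5,50,-10,0],
    [-14.5,50,-10,0],
    [-14.5,50,-10,0],
    [0,0,0,0],
    [0,0,0,0],
    [0,0,0,0],
  ],
)

```text
clock: 5.62
eef_pos: [467.6, 126.0, 141.9]
ee_rot: [3.142, 0.002, -0.001]
ft_force: [0.2, -0.6, -1.8]
finger_gap: 21.4
grasp_force: 39.8
```

```bash
python3 go.py 550,87,75,0
python3 - <<'E'
from m import *
c,I,D=get("wrist");save("w2",I);np.savez("w2.npz",I=I,D=D,**{k:np.array(c[k]) for k in c})
print([np.round(proj(c,p),0) for p in ((550,87,14),(550,5,14),(448,5,96))])
E
```

```text
at [467.6 126.  141.9] psi 0.1 t 5.6 gap 21.4 grip 39.8 F [ 0.2 -0.6 -1.8]
turn 0 x 0.1; shift 3 x [27.5, 13.0, 22.3]
[array([366.,  89.]), array([470.,  89.]), array([502., 254.])]
```

View pics/w2.png

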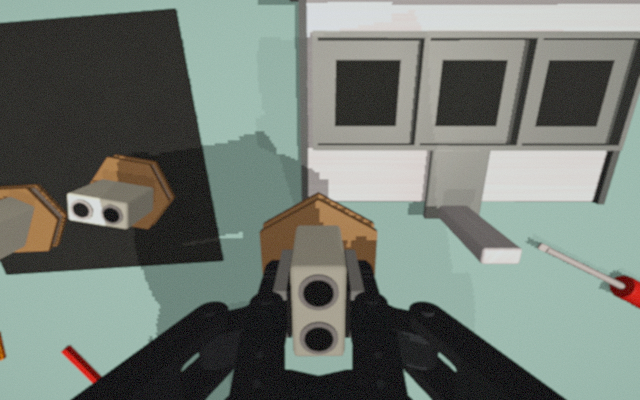

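The wrist view shows node A held upright, with a hexagon corner pointing to +x. Bay floor squares are centred at about (368,93), (470,93) and (575,93), with the handle top at (500,255). I'll compute the bay centres and the node's offset in the hand.

```bash
python3 - <<'E'
from m import *
z=np.load("w2.npz");c=z;I=z["I"];D=z["D"];W=cloud(c,D)
g=cv2.cvtColor(I,cv2.COLOR_RGB2GRAY);m=((g<75)).astype(np.uint8);m[:40]=0;m[140:]=0;m[:,:320]=0
n,L,S,C=cv2.connectedComponentsWithStats(m)
for i in range(1,n):
    if S[i,4]>1500:
        (x,y),s,t=cv2.minAreaRect(np.argwhere(L==i)[:,::-1].astype(np.float32))
        print(S[i],"sq centre",cast(c,x,y,14)[:2].round(1),np.nanmedian(W[L==i],0).round(1))
for q in ((318,38),(418,36),(418,146),(318,147),(428,40),(532,40),(520,147),(428,147)):print(q,cast(c,*q,24)[:2].round(1),W[q[1],q[0]].round(1))
p=arm.sense()["eef_pos"];hh=nodes(c,I,D,(380,80),(530,170),150,230);print("node",hh,p.round(1))
print(nodes(c,I,D,(420,-30),(475,40),85,110))
c,I,D=get("top");print(nodes(c,I,D,(250,200),(600,480)))
E
```

```text
[ 336   61   64   64 3893] sq centre [547.5  85.8] [547.9  86.7  14.7]
[ 436   61   71   65 3903] sq centre [547.4   3.7] [547.8   4.8  14.7]
[ 537   61   76   65 3999] sq centre [547.  -78.6] [547.7 -77.3  14.8]
(318, 38) [585.2 125. ] [585.9 125.   18.8]
(418, 36) [586.5  52.5] [586.5  52.6  24.1]
(418, 146) [506.7  44.6] [506.8  44.8  24.8]
(318, 147) [506.  125.1] [506.1 125.1  24.8]
(428, 40) [583.9  45. ] [583.8  45.2  24.7]
(532, 40) [583.8 -30.7] [584.5 -34.1  18.3]
(520, 147) [505.8 -37.7] [505.9 -37.3  24.7]
(428, 147) [505.9  36.5] [505.9  36.5  24.2]
node [(465.1, 125.0, 90.0, 44.9, -90.0, 198.8, 31220)] [467.5 126.  141.9]
[(447.0, 5.3, 26.5, 12.5, -89.5, 95.5, 989)]
[(465.8, 289.3, 43.9, 21.9, 79.4, 59.3, 122), (440.9, 392.6, 44.0, 22.5, -26.6, 59.2, 135)]
```

```bash
python3 - <<'E'
from m import *
z=np.load("w2.npz");c=z;I=z["I"];D=z["D"];W=cloud(c,D)
print(W[275,318].round(1),W[320,330].round(1),W[215,318].round(1))
h=cv2.cvtColor(I,cv2.COLOR_RGB2HSV)
m=(W[...,2]>165)&(W[...,2]<185)&(h[...,2]>60);m[:220]=0
P=W[m];print(len(P),cv2.minAreaRect(P[:,:2].astype(np.float32)),np.median(P[:,2]))
m=np.zeros(g,bool) if 0 else (W[...,2]>110)&(W[...,2]<140)&(h[...,1]>90)
P=W[m];print(P.min(0),P.max(0),np.median(P,0))
# hex rim: lower corner
E
```

```text
[483.7 125.2 177.5] [461.7 120.4 175.9] [490.9 125.2 134. ]
5292 ((468.783447265625, 128.77951049804688), (52.635433197021484, 49.21015548706055), 54.65285873413086) 176.2136301338238
[459.32935022  95.37151834 121.0845852 ] [499.30449457 154.89035852 138.81148277] [484.16175589 125.17270588 134.08105859]
```

Emit:
play_rows(
  deltas=[
    [27.6,12.9,20,0],
    [27.6,12.9,20,0],
    [27.5,12.8,20,0],
    [0,0,0,0],
    [0,0,0,0],
    [0,0,20,0],
    [0,0,15,0],
    [0,0,9,0],
    [0,0,0,0],
    [0,0,0,0],
    [0,0,0,0],
  ],
)

```text
clock: 7.1
eef_pos: [550.6, 86.7, 38.9]
ee_rot: [-3.142, 0.0, -0.001]
ft_force: [-0.2, 0.4, -1.3]
finger_gap: 21.5
grasp_force: 39.8
```

```bash
python3 go.py 550,87.4,36,0
```

```text
at [550.6  86.7  38.9] psi -0.0 t 7.1 gap 21.5 grip 39.8 F [-0.2  0.4 -1.3]
turn 0 x -0.0; shift 1 x [-0.6, -0.7, 2.9]
```

Emit:
play_rows(
  deltas=[
    [0,0,2.3,0],
    [0,0,0,0],
    [0,0,0,0],
  ],
)

```text
clock: 7.48
eef_pos: [550.3, 86.7, 36.1]
ee_rot: [-3.142, -0.0, -0.0]
ft_force: [-0.8, 0.5, -0.3]
finger_gap: 21.2
grasp_force: 39.8
```

Emit:
play_rows(
  deltas=[
    [0,0,0,0],
    [0,0,0,0],
    [0,0,0,0],
    [0,0,-30,0],
    [0,0,-40,0],
    [0,0,-42,0],
  ],
  gripper=0.1,
)

```text
clock: 8.22
eef_pos: [550.0, 86.6, 149.2]
ee_rot: [3.142, -0.0, -0.001]
ft_force: [0.4, 0.4, 0.3]
finger_gap: 47.3
grasp_force: 0.0
```

Emit:
play_rows(
  deltas=[
    [0,0,0,-9.9],
    [0,0,0,-9.9],
    [0,0,0,-9.9],
    [0,0,0,-9.9],
    [0,0,0,-9.9],
    [0,0,0,-9.9],
    [0,0,0,-9.9],
    [0,0,0,-10.1],
  ],
)

```text
clock: 9.22
eef_pos: [550.2, 86.7, 148.1]
ee_rot: [-2.411, -2.014, 0.0]
ft_force: [-0.2, -0.9, 0.6]
finger_gap: 47.1
grasp_force: 0.0
```

Emit:
play_rows(
  deltas=[
    [36.7,-24.1,0,0],
    [36.7,-24.1,0,0],
    [36.7,-24.1,0,0],
    [36.7,-24.1,0,0],
    [36.7,-24.1,0,0],
    [0,0,0,0],
    [0,0,0,0],
    [0,0,0,0],
  ],
)

```text
clock: 10.22
eef_pos: [466.0, 288.4, 148.1]
ee_rot: [2.418, 2.005, -0.0]
ft_force: [-0.4, -0.7, 0.2]
finger_gap: 47.3
grasp_force: 0.0
```

```bash
cat >> m.py <<'E'
def white(c,I,D,lo,hi,z0,dz=5):
    """housing top: rays of the light pixels near height z0"""
    W=cloud(c,D);m=(abs(W[...,2]-z0)<dz)&(W[...,0]>lo[0])&(W[...,0]<hi[0])&(W[...,1]>lo[1])&(W[...,1]<hi[1])
    n,L,S,C=cv2.connectedComponentsWithStats(m.astype(np.uint8))
    for i in range(1,n):
        if S[i,4]<60: continue
        P=W[L==i];(x,y),(a,b),t=cv2.minAreaRect(P[:,:2].astype(np.float32))
        if a<b:a,b,t=b,a,t+90
        print("top",round(x,1),round(y,1),"size",round(a,1),round(b,1),"yaw",round((t+90)%180-90,1),S[i,4])
E
python3 - <<'E'
from m import *
c,I,D=get("wrist");save("w3",I);print("B,C wrist");white(c,I,D,(380,230),(600,460),59)
c,I,D=get("top");print("top");white(c,I,D,(380,-120),(600,460),59);white(c,I,D,(510,-120),(600,120),70)
E
python3 go.py 465,290,27,79.4
```

```text
B,C wrist
top 438.6 392.8 size 44.4 22.0 yaw -27.3 2350
top 463.8 290.2 size 43.9 22.0 yaw 79.3 1588
top
top 548.4 85.8 size 41.6 20.3 yaw 0.1 116
at [466.  288.5 148.1] psi 79.3 t 10.3 gap 47.1 grip 0.0 F [-0.1 -0.9  0.5]
turn 0 x -0.1; shift 3 x [0.4, -0.4, 40.4]
```

View pics/w3.png

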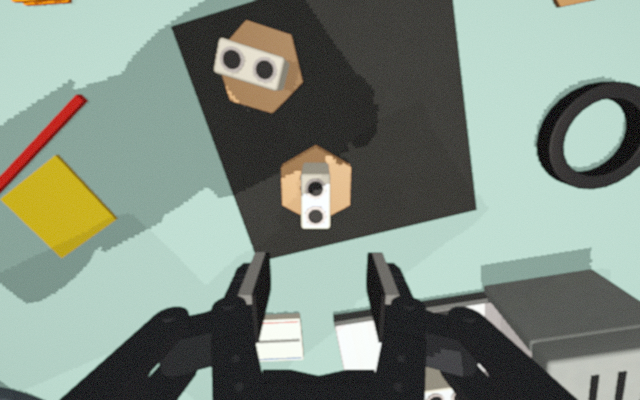

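The wrist view shows B centred at (316,190) and C at (250,65). Node A's housing top sits centred in bay0. Gripping B.

Emit:
play_rows(
  deltas=[
    [1.3,-2.5,40,0],
    [0,0,41,0],
    [0,0,40,0],
    [0,0,0,0],
    [0,0,0,0],
    [0,0,0,0],
  ],
)

```text
clock: 11.08
eef_pos: [464.3, 291.3, 28.8]
ee_rot: [2.417, 2.006, 0.004]
ft_force: [-0.3, -0.3, 0.3]
finger_gap: 46.9
grasp_force: 0.0
```

Emit:
play_rows(
  deltas=[
    [0,0,0,0],
    [0,0,0,0],
    [0,0,0,0],
    [0,0,0,0],
    [0,0,0,0],
  ],
  gripper=-1,
)

```text
clock: 11.7
eef_pos: [463.8, 291.2, 28.0]
ee_rot: [2.417, 2.007, 0.002]
ft_force: [-1.8, -0.7, 6.8]
finger_gap: 21.3
grasp_force: 39.5
```

Emit:
play_rows(
  deltas=[
    [0,0,-30,0],
    [0,0,-30,0],
    [0,0,-23,0],
    [0,0,0,8.8],
    [0,0,0,8.8],
    [0,0,0,8.8],
    [0,0,0,8.8],
    [0,0,0,8.8],
    [0,0,0,8.8],
    [0,0,0,8.8],
    [0,0,0,8.8],
  ],
)

```text
clock: 13.08
eef_pos: [463.2, 290.9, 110.2]
ee_rot: [3.132, 0.239, -0.0]
ft_force: [0.2, 0.4, -2.0]
finger_gap: 21.4
grasp_force: 40.0
```

```bash
python3 go.py 490,150,110,0 548,4.8,90,0; cat > hand.py <<'E'
from m import *
c,I,D=get("wrist");W=cloud(c,D);p=arm.sense()["eef_pos"];h=cv2.cvtColor(I,cv2.COLOR_RGB2HSV)
m=(W[...,2]>p[2]-26)&(W[...,2]<p[2]-2)&(h[...,1]>90)&(np.hypot(W[...,0]-p[0],W[...,1]-p[1])<60);P=W[m]
print("base x max",P[:,0].max()-p[0],"(34.6 if centred) y",P[:,1].min()-p[1],P[:,1].max()-p[1],"top z",np.percentile(P[:,2],[50,80])-p[2],len(P))
E
python3 hand.py
```

```text
at [463.2 290.9 110.2] psi 8.7 t 13.1 gap 21.4 grip 40.0 F [ 0.2  0.4 -2. ]
turn 1 x 8.7; shift 3 x [8.9, 47.0, 0.1]
turn 0 x -0.0; shift 4 x [14.5, 36.3, 5.0]
base x max 33.78365153832601 (34.6 if centred) y -32.04722572069795 30.935770845803347 top z [-11.06305842 -10.47182967] 4463
```

Emit:
play_rows(
  deltas=[
    [0,0,-30,8.7],
    [14.2,47.7,0,0],
    [14.2,47.7,0,0],
    [14.2,47.7,0,0],
    [14.2,47.7,0,0],
    [14.2,47.7,0,0],
    [14.2,47.6,0,0],
    [0,0,0,0],
    [0,0,0,0],
    [0,0,0,0],
  ],
)

```text
clock: 14.38
eef_pos: [549.7, 6.3, 140.1]
ee_rot: [-3.141, -0.011, 0.0]
ft_force: [0.7, -0.9, -1.9]
finger_gap: 21.4
grasp_force: 44.2
```

```bash
python3 hand.py; python3 go.py 548.3,4.8,41,0
```

```text
base x max 34.06895145093608 (34.6 if centred) y -31.219547837772346 28.935985897851907 top z [-11.12746874 -10.53479702] 4333
at [549.8   6.3 140.1] psi 0.4 t 14.4 gap 21.4 grip 44.2 F [-0.1  0.8 -1.1]
turn 1 x 0.4; shift 2 x [-0.7, 0.7, 49.6]
```

Emit:
play_rows(
  deltas=[
    [-0.8,0.6,30,0.4],
    [-0.5,0,30,0],
    [0,0,25,0],
    [0,0,12,0],
    [0,0,3.5,0],
    [0,0,0,0],
    [0,0,0,0],
  ],
)

```text
clock: 15.3
eef_pos: [549.2, 4.7, 40.4]
ee_rot: [3.142, -0.003, 0.002]
ft_force: [0.5, 0.5, -1.1]
finger_gap: 21.4
grasp_force: 44.2
```

```bash
python3 go.py 548.3,4.8,39,0
```

```text
at [549.2   4.7  40.4] psi -0.1 t 15.3 gap 21.4 grip 44.2 F [ 0.5  0.5 -1.1]
turn 0 x -0.1; shift 1 x [-0.9, -0.1, 1.4]
```

Emit:
play_rows(
  deltas=[
    [0,0,1.2,0],
    [0,0,0,0],
    [0,0,0,0],
    [0,0,0,0],
  ],
  gripper=0.1,
)

```text
clock: 15.8
eef_pos: [548.8, 4.7, 38.5]
ee_rot: [3.142, -0.003, 0.0]
ft_force: [-0.3, -0.3, 0.5]
finger_gap: 46.9
grasp_force: 0.0
```

Emit:
play_rows(
  deltas=[
    [0,0,-30,0],
    [0,0,-40,0],
    [0,0,-40,9.1],
    [0,0,0,9.1],
    [0,0,0,9.1],
  ],
)

```text
clock: 16.42
eef_pos: [548.9, 4.7, 149.0]
ee_rot: [-3.05, 0.752, -0.002]
ft_force: [0.9, -0.7, -1.3]
finger_gap: 46.8
grasp_force: 0.0
```

Emit:
play_rows(
  deltas=[
    [-34.5,-36.8,0,0],
    [-34.5,-36.8,0,0],
    [-34.5,-36.8,0,0],
    [-34.5,-36.8,0,0],
    [-34.5,-36.8,0,0],
    [-34.5,-36.8,0,0],
    [-34.5,-36.8,0,0],
    [-34.5,-36.8,0,0],
    [0,0,0,0],
    [0,0,0,0],
    [0,0,0,0],
  ],
)

```text
clock: 17.8
eef_pos: [439.6, 392.1, 148.4]
ee_rot: [3.051, -0.746, -0.0]
ft_force: [0.0, -0.0, 0.1]
finger_gap: 46.9
grasp_force: 0.0
```

```bash
python3 - <<'E'
from m import *
c,I,D=get("wrist");print("C wrist");white(c,I,D,(380,230),(600,460),59)
c,I,D=get("top");print("top");white(c,I,D,(380,120),(600,460),59);white(c,I,D,(510,-120),(600,120),70)
print(arm.sense()["joints"])
E
python3 go.py 438.6,392.8,27,-27.3
```

```text
C wrist
top 438.8 392.3 size 43.4 22.1 yaw -27.3 1572
top
top 550.0 3.8 size 43.8 17.5 yaw -0.3 107
top 548.4 85.8 size 41.0 20.3 yaw -0.1 117
[ 6.49505255e-01  5.14794650e-01  1.62293108e+00 -4.80647251e-05
  1.00388140e+00  2.69984661e+00]
at [439.7 392.3 148.5] psi -27.5 t 17.9 gap 47.0 grip 0.0 F [-0.4  0.1  0.4]
turn 0 x -0.2; shift 3 x [-0.4, 0.0, 40.5]
```

Emit:
play_rows(
  deltas=[
    [-0.9,0.2,40,0],
    [0,0,41,0],
    [0,0,39.5,0],
    [0,0,0,0],
    [0,0,0,0],
    [0,0,0,0],
  ],
)

```text
clock: 18.65
eef_pos: [439.2, 393.9, 29.7]
ee_rot: [-3.05, 0.744, -0.003]
ft_force: [-0.1, 0.2, 0.1]
finger_gap: 46.8
grasp_force: 0.0
```

Emit:
play_rows(
  deltas=[
    [0,0,0,0],
    [0,0,0,0],
    [0,0,0,0],
    [0,0,0,0],
    [0,0,0,0],
  ],
  gripper=-1,
)

```text
clock: 19.27
eef_pos: [438.7, 393.6, 28.8]
ee_rot: [-3.052, 0.744, -0.001]
ft_force: [-0.7, -0.6, 6.2]
finger_gap: 21.3
grasp_force: 40.0
```

Emit:
play_rows(
  deltas=[
    [0,0,-40,0],
    [0,0,-40,0],
    [0,0,-33,-9.1],
    [0,0,0,-9.1],
    [0,0,0,-9.1],
    [0,0,0,0],
    [0,0,0,0],
  ],
)

```text
clock: 20.15
eef_pos: [438.2, 393.3, 140.8]
ee_rot: [3.141, -0.008, -0.0]
ft_force: [-0.3, -0.6, -1.4]
finger_gap: 21.1
grasp_force: 39.6
```

```bash
python3 hand.py; python3 go.py 548,-77.5,140,0
```

```text
base x max 34.124693460487435 (34.6 if centred) y -31.31575772990834 28.64587976884866 top z [-11.84098817 -11.28323141] 4349
at [438.3 393.3 140.8] psi -0.3 t 20.2 gap 21.8 grip 39.6 F [-0.8  0.1 -0.7]
turn 1 x -0.3; shift 10 x [11.0, 47.1, 0.1]
```

Emit:
play_rows(
  deltas=[
    [11,47,0,-0.3],
    [11,47,0,0],
    [11,47,0,0],
    [11,47,0,0],
    [11,47,0,0],
    [11,47,0,0],
    [11,47,0,0],
    [11,47,0,0],
    [11,47,0,0],
    [11,47,0,0],
    [0,0,0,0],
    [0,0,0,0],
  ],
)

```text
clock: 21.7
eef_pos: [549.4, -76.1, 140.7]
ee_rot: [-3.141, -0.003, 0.001]
ft_force: [0.3, 0.3, -1.4]
finger_gap: 21.7
grasp_force: 39.9
```

```bash
python3 hand.py; python3 go.py 548,-76.5,42,0
```

```text
base x max 34.33871701378246 (34.6 if centred) y -31.671429823091387 28.46079697222583 top z [-11.99058907 -11.41113814] 4327
at [549.4 -75.6 140.8] psi 0.2 t 21.8 gap 21.5 grip 39.9 F [ 0.7 -0.1 -0.8]
turn 0 x 0.2; shift 2 x [-0.7, 0.4, 49.4]
```

Emit:
play_rows(
  deltas=[
    [-0.8,0.5,30,0.2],
    [-0.4,0,30,0],
    [0,0,25,0],
    [0,0,11,0],
    [0,0,3,0],
    [0,0,0,0],
    [0,0,1.2,0],
    [0,0,0,0],
  ],
)

```text
clock: 22.75
eef_pos: [548.7, -76.9, 41.1]
ee_rot: [3.141, -0.0, 0.001]
ft_force: [-0.6, 0.2, -1.0]
finger_gap: 21.4
grasp_force: 39.8
```

Emit:
play_rows(
  deltas=[
    [0,0,0,0],
    [0,0,0,0],
    [0,0,0,0],
    [0,0,-20,0],
    [0,0,-40,0],
    [0,0,-40,0],
    [-35,-27,0,0],
    [-35,-27,0,0],
    [-30,-27,0,0],
    [0,0,0,0],
    [0,0,0,0],
  ],
  gripper=0.1,
)

```text
clock: 24.12
eef_pos: [449.2, 3.9, 141.0]
ee_rot: [3.141, 0.0, 0.002]
ft_force: [-0.3, -0.0, -0.2]
finger_gap: 47.3
grasp_force: 0.0
```

```bash
python3 - <<'E'
from m import *
c,I,D=get("wrist");save("w4",I);white(c,I,D,(500,-140),(610,150),70,6);print("handle");white(c,I,D,(420,-40),(480,40),95)
W=cloud(c,D);h=cv2.cvtColor(I,cv2.COLOR_RGB2HSV)
for y in(86,5,-77):
    m=(abs(W[...,2]-28)<5)&(abs(W[...,1]-y)<38)&(W[...,0]>505)&(W[...,0]<592)
    print(y,m.sum(),cv2.minAreaRect(W[m][:,:2].astype(np.float32)) if m.sum()>9 else 0,np.median(W[m],0))
E
python3 go.py 447,5.3,61,0
```

```text
top 549.1 3.3 size 43.7 22.0 yaw -0.1 2775
top 547.4 84.8 size 44.0 22.4 yaw 0.7 2911
top 548.1 -78.1 size 43.3 22.8 yaw 0.3 2901
handle
top 447.3 4.9 size 25.7 12.1 yaw -89.6 783
86 3728 ((547.6805419921875, 86.14613342285156), (75.67514038085938, 84.77835845947266), 89.96317291259766) [550.10984432  71.68794209  27.61120811]
5 4618 ((547.5751342773438, 5.041347503662109), (75.9149398803711, 84.7889175415039), 89.91705322265625) [550.53501847   3.47124567  27.75579808]
-77 3820 ((547.45703125, -77.07188415527344), (75.70269775390625, 84.79576873779297), 89.9471664428711) [550.6373518  -64.90238334  27.77119314]
at [449.3   3.8 140.9] psi -0.0 t 24.2 gap 47.0 grip 0.0 F [-0.4 -0.4  0.2]
turn 0 x -0.0; shift 2 x [-1.2, -0.8, 39.9]
```

View pics/w4.png

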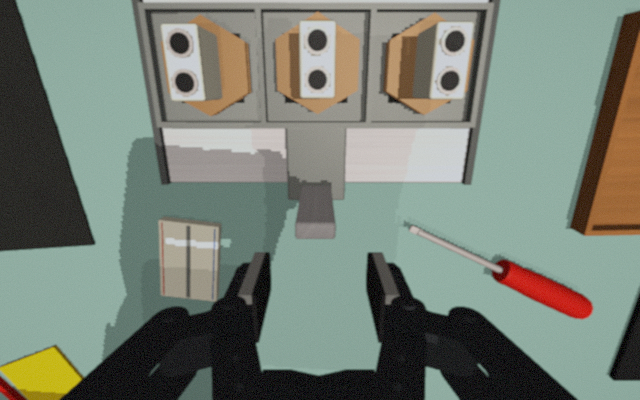

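The wrist view shows all three nodes upright inside their bays, at pixels (195,65), (317,65) and (440,65), with the handle tab at (316,215). Gripping the handle and pushing.

Emit:
play_rows(
  deltas=[
    [-2,-1.1,30,0],
    [0,0,30,0],
    [0,0,20,0],
    [0,0,0,0],
    [0,0,0,0],
  ],
)

```text
clock: 24.8
eef_pos: [447.2, 4.9, 61.3]
ee_rot: [3.142, -0.001, 0.001]
ft_force: [0.9, 0.1, -0.3]
finger_gap: 47.5
grasp_force: 0.0
```

Emit:
play_rows(
  deltas=[
    [0,0,0,0],
    [0,0,0,0],
    [0,0,0,0],
    [0,0,0,0],
  ],
  gripper=-1,
)

```text
clock: 25.3
eef_pos: [447.2, 5.9, 61.7]
ee_rot: [-3.141, 0.001, -0.003]
ft_force: [0.6, 8.4, 5.9]
finger_gap: 25.4
grasp_force: 39.6
```

Emit:
play_rows(
  deltas=[
    [6,0,0,0],
    [10,0,0,0],
    [10,0,0,0],
    [10,0,0,0],
    [10,0,0,0],
    [10,0,0,0],
    [10,0,0,0],
    [10,0,0,0],
    [10,0,0,0],
    [10,0,0,0],
    [10,0,0,0],
    [0,0,0,0],
  ],
)

```text
clock: 26.8
eef_pos: [553.8, 5.9, 61.7]
ee_rot: [-3.141, 0.0, -0.004]
ft_force: [0.7, 5.9, 2.6]
finger_gap: 25.2
grasp_force: 41.2
```

Emit:
play_rows(
  deltas=[
    [6,0,0,0],
    [5,0,0,0],
    [3,0,0,0],
    [2,0,0,0],
    [0,0,0,0],
  ],
)

```text
clock: 27.42
eef_pos: [568.6, 5.9, 61.7]
ee_rot: [-3.141, 0.0, -0.001]
ft_force: [-3.6, 5.3, 6.7]
finger_gap: 25.2
grasp_force: 41.4
```

Emit:
play_rows(
  deltas=[
    [2,0,0,0],
    [1,0,0,0],
    [0,0,0,0],
    [0,0,0,0],
  ],
)

```text
clock: 27.92
eef_pos: [568.6, 5.9, 61.6]
ee_rot: [-3.141, -0.001, 0.01]
ft_force: [-21.9, 3.9, 20.0]
finger_gap: 25.8
grasp_force: 43.3
```

The tray hit its stop at TCP x 568.6. I'll relax the push, release, rise and turn toward the dial.

Emit:
play_rows(
  deltas=[
    [-2.6,0,0,0],
    [0,0,0,0],
  ],
)

```text
clock: 28.18
eef_pos: [568.6, 5.9, 61.7]
ee_rot: [-3.141, -0.0, 0.0]
ft_force: [-5.0, 4.6, 6.6]
finger_gap: 25.5
grasp_force: 41.5
```

Emit:
play_rows(
  deltas=[
    [0,0,0,0],
    [0,0,0,0],
    [0,0,0,0],
    [0,0,-40,0],
    [0,0,-50,0],
    [0,0,-50,0],
    [0,0,-40,0],
    [0,0,0,0],
    [0,0,0,0],
  ],
  gripper=0.1,
)

```text
clock: 29.3
eef_pos: [568.5, 5.2, 239.9]
ee_rot: [-3.142, 0.0, 0.002]
ft_force: [-0.2, -0.7, 0.2]
finger_gap: 47.0
grasp_force: 0.0
```

```bash
python3 - <<'E'
from m import *
for n in("wrist","top"):
    c,I,D=get(n);save("dial_"+n,I);W=cloud(c,D)
    print(n);white(c,I,D,(620,-60),(720,60),147,6);print("handle");white(c,I,D,(540,-40),(600,40),96)
    h=cv2.cvtColor(I,cv2.COLOR_RGB2HSV);m=(abs(W[...,2]-147)<6)&(abs(W[...,1]-5)<40)&(W[...,0]>630)&(W[...,0]<715)
    q=m&(h[...,2]>150)&(h[...,1]<70);print("white line",q.sum(),np.median(W[q],0))
E
python3 go.py 670,4.5,240,98.5 
```

```text
wrist
top 668.3 4.7 size 54.8 16.1 yaw -81.5 2021
handle
top 568.9 4.8 size 25.1 11.5 yaw -89.7 359
white line 378 [666.43313175  17.17633522 147.69176464]
top
handle
white line 0 [nan nan nan]
at [568.4   5.2 239.4] psi -0.0 t 29.4 gap 46.7 grip 0.0 F [ 0.5  0.4 -0.8]
turn 10 x -9.9; shift 2 x [-7.9, 50.2, -0.3]
  return _methods._mean(a, axis=axis, dtype=dtype,
  ret = um.true_divide(
```

View pics/dial_wrist.png

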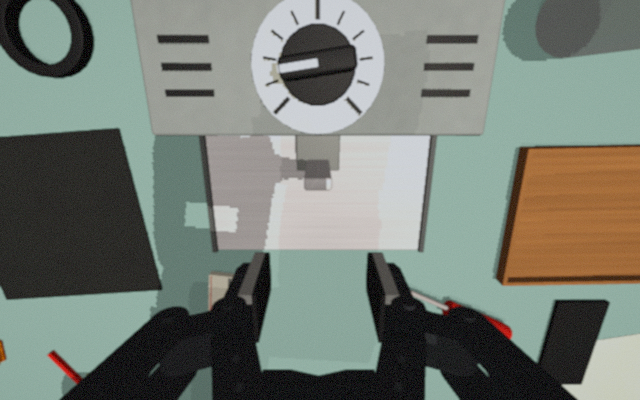

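The wrist view shows the dial at (317,63). Its white pointer is on the left at ~(295,67), which puts the bar at 98.5° (mark 1.35). The tray is fully home, with the handle at (317,180). Next I'll align and grip the bar.

Emit:
play_rows(
  deltas=[
    [0,0,0,-9.8],
    [0,0,0,-9.8],
    [0,0,0,-9.8],
    [0,0,0,-9.8],
    [0,0,0,-9.8],
    [0,0,0,-9.9],
    [0,0,0,-9.9],
    [0,0,0,-9.9],
    [0,0,0,-9.9],
    [0,0,0,-9.9],
  ],
)

```text
clock: 30.65
eef_pos: [568.5, 5.3, 239.5]
ee_rot: [-2.043, -2.384, 0.002]
ft_force: [0.7, 0.6, 0.6]
finger_gap: 47.4
grasp_force: 0.0
```

Emit:
play_rows(
  deltas=[
    [-7.6,49.4,0,0],
    [-7.7,49.3,0,0],
    [0,0,0,0],
    [0,0,0,0],
    [0,0,0,0],
  ],
)

```text
clock: 31.28
eef_pos: [668.0, 4.7, 240.7]
ee_rot: [-2.05, -2.38, 0.0]
ft_force: [-0.6, -0.3, 0.9]
finger_gap: 46.8
grasp_force: 0.0
```

```bash
python3 - <<'E'
from m import *
c,I,D=get("wrist");white(c,I,D,(620,-60),(720,60),147,6)
E
python3 go.py 668.3,4.7,121,98.5 
```

```text
top 668.4 5.9 size 53.7 15.8 yaw -82.0 1349
at [668.1   4.7 241. ] psi 98.5 t 31.3 gap 46.7 grip 0.0 F [ 0.6  0.5 -0.1]
turn 0 x -0.0; shift 3 x [-0.0, 0.1, 40.0]
```

Emit:
play_rows(
  deltas=[
    [0.6,0.3,40,0.3],
    [0,0,40,0],
    [0,0,30,0],
    [0,0,8.5,0],
    [0,0,0,0],
    [0,0,0,0],
  ],
)

```text
clock: 32.08
eef_pos: [669.7, 5.3, 123.9]
ee_rot: [2.056, 2.373, 0.002]
ft_force: [0.3, -0.0, -0.8]
finger_gap: 47.2
grasp_force: 0.0
```

Emit:
play_rows(
  deltas=[
    [0,0,0,0],
    [0,0,0,0],
    [0,0,0,0],
    [0,0,0,0],
    [0,0,0,0],
  ],
  gripper=-1,
)

```text
clock: 32.7
eef_pos: [669.0, 5.3, 123.0]
ee_rot: [2.057, 2.374, 0.0]
ft_force: [-3.7, -1.4, 6.3]
finger_gap: 15.0
grasp_force: 39.8
```

```bash
python3 go.py 668.3,4.7,121,-27 
```

```text
at [669.    5.3 123. ] psi 98.2 t 32.7 gap 15.0 grip 39.8 F [-3.7 -1.4  6.3]
turn 12 x 10.4; shift 1 x [-0.4, 0.8, 2.0]
```

Emit:
play_rows(
  deltas=[
    [0,0,0,8],
    [0,0,0,10],
    [0,0,0,10],
    [0,0,0,10],
    [0,0,0,10],
    [0,0,0,10],
    [0,0,0,10],
    [0,0,0,10],
    [0,0,0,10],
    [0,0,0,10],
    [0,0,0,10],
    [0,0,0,8],
  ],
)

```text
clock: 34.2
eef_pos: [668.3, 6.0, 123.0]
ee_rot: [-3.102, 0.494, 0.003]
ft_force: [-7.5, 4.0, 8.6]
finger_gap: 15.4
grasp_force: 40.2
```

Emit:
play_rows(
  deltas=[
    [0,0,0,5],
    [0,0,0,4],
    [0,0,0,0],
    [0,0,0,0],
  ],
)

```text
clock: 34.7
eef_pos: [668.3, 6.0, 123.0]
ee_rot: [-3.056, 0.728, 0.003]
ft_force: [-7.5, 4.2, 8.6]
finger_gap: 15.2
grasp_force: 40.2
```

```bash
python3 go.py 668.3,4.7,121,-27; python3 - <<'E'
from m import *
c,I,D=get("wrist");save("d6",I)
for n in("side","top"):
    c,I,D=get(n);white(c,I,D,(620,-60),(720,60),147,6);u,v=map(int,proj(c,(668,5,140)));save("d6"+n,cv2.resize(I[v-40:v+40,u-50:u+50],None,fx=5,fy=5))
E
```

```text
at [668.3   6.  123. ] psi -26.8 t 34.7 gap 15.2 grip 40.2 F [-7.5  4.2  8.6]
turn 0 x 0.2; shift 1 x [0.6, 1.2, 2.0]
```

View pics/d6.png

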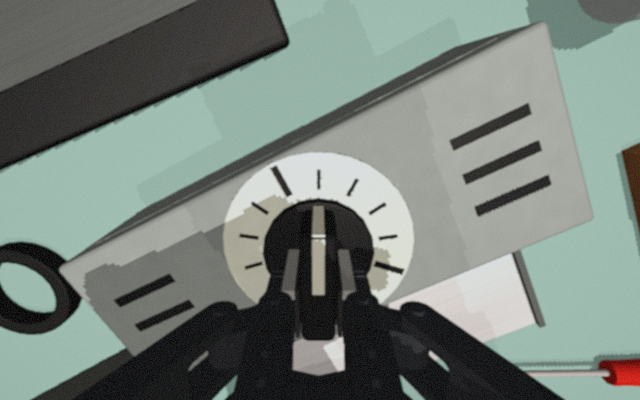

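The pointer at (318,215) lines up with the short mark at (318,178), one clockwise of the bold mark at (280,180), so it's on mark 6. I'll hold it there and then turn back.

Emit:
play_rows(
  deltas=[
    [0,0,0,0],
    [0,0,0,0],
    [0,0,0,0],
    [0,0,0,0],
    [0,0,0,0],
    [0,0,0,0],
    [0,0,0,0],
    [0,0,0,0],
    [0,0,0,0],
    [0,0,0,0],
    [0,0,0,0],
    [0,0,0,0],
  ],
)

```text
clock: 36.35
eef_pos: [668.3, 6.1, 123.0]
ee_rot: [-3.056, 0.728, 0.003]
ft_force: [-7.9, 4.1, 7.7]
finger_gap: 15.1
grasp_force: 40.2
```

Emit:
play_rows(
  deltas=[
    [0,0,0,0],
    [0,0,0,0],
    [0,0,0,0],
    [0,0,0,0],
    [0,0,0,0],
    [0,0,0,0],
    [0,0,0,0],
    [0,0,0,0],
    [0,0,0,0],
    [0,0,0,0],
    [0,0,0,0],
    [0,0,0,0],
  ],
)

```text
clock: 37.85
eef_pos: [668.3, 6.1, 123.0]
ee_rot: [-3.056, 0.728, 0.003]
ft_force: [-8.4, 2.7, 8.8]
finger_gap: 15.3
grasp_force: 40.2
```

Emit:
play_rows(
  deltas=[
    [0,0,0,-8],
    [0,0,0,-10],
    [0,0,0,-10],
    [0,0,0,-10],
    [0,0,0,-10],
    [0,0,0,-10],
    [0,0,0,-10],
    [0,0,0,-10],
    [0,0,0,-10],
    [0,0,0,-10],
    [0,0,0,-10],
    [0,0,0,-10],
  ],
)

```text
clock: 39.35
eef_pos: [668.9, 5.3, 123.1]
ee_rot: [2.191, 2.251, -0.0]
ft_force: [-3.9, -0.2, 6.3]
finger_gap: 15.3
grasp_force: 39.8
```

Emit:
play_rows(
  deltas=[
    [0,0,0,-10],
    [0,0,0,-10],
    [0,0,0,-10],
    [0,0,0,-8],
    [0,0,0,-5],
    [0,0,0,-2],
    [0,0,0,0],
    [0,0,0,0],
  ],
)

```text
clock: 40.35
eef_pos: [669.3, 5.5, 123.1]
ee_rot: [1.175, 2.913, 0.002]
ft_force: [-1.9, 0.3, 4.8]
finger_gap: 15.4
grasp_force: 41.6
```

```bash
python3 go.py 668.3,4.7,123,135;python3 -c "
from rig import arm;print(arm.sense()['wrist_torque'])"
```

```text
at [669.3   5.5 123.1] psi 136.1 t 40.4 gap 15.4 grip 41.6 F [-1.9  0.3  4.8]
turn 1 x 1.1; shift 1 x [0.2, -1.3, 0.1]
[ 0.21797134  0.35029784 -0.93076322]
```

The wrist torque shows the dial against its zero stop. I'll relax, release, rise and check.

Emit:
play_rows(
  deltas=[
    [0,0,0,1],
    [0,0,0,0],
  ],
)

```text
clock: 40.6
eef_pos: [669.3, 5.5, 123.0]
ee_rot: [1.199, 2.903, 0.001]
ft_force: [-2.7, 1.4, 5.6]
finger_gap: 15.5
grasp_force: 39.8
```

Emit:
play_rows(
  deltas=[
    [0,0,0,0],
    [0,0,0,0],
    [0,0,0,0],
    [0,0,-40,0],
    [0,0,-40,0],
    [0,0,-40,0],
    [0,0,0,0],
    [0,0,0,0],
  ],
  gripper=0.1,
)

```text
clock: 41.6
eef_pos: [668.6, 5.3, 241.3]
ee_rot: [-1.197, -2.904, 0.001]
ft_force: [0.4, 0.5, -0.3]
finger_gap: 47.0
grasp_force: 0.0
```

```bash
python3 - <<'E'
from m import *
c,I,D=get("wrist");save("d0",I);white(c,I,D,(620,-60),(720,60),147,6)
E
python3 go.py 569,4.8,240,0 
```

```text
top 667.6 5.3 size 54.2 15.6 yaw -44.2 1337
at [668.5   5.3 240.8] psi 135.2 t 41.6 gap 47.0 grip 0.0 F [-0.1 -0.8  0.1]
turn 13 x 10.4; shift 2 x [-49.7, 0.3, 0.4]
```

Emit:
play_rows(
  deltas=[
    [0,0,0,10.4],
    [0,0,0,10.4],
    [0,0,0,10.4],
    [0,0,0,10.4],
    [0,0,0,10.4],
    [0,0,0,10.4],
    [0,0,0,10.4],
    [0,0,0,10.4],
    [0,0,0,10.4],
    [0,0,0,10.4],
    [0,0,0,10.4],
    [0,0,0,10.4],
  ],
)

```text
clock: 43.15
eef_pos: [668.5, 5.4, 240.6]
ee_rot: [-3.129, -0.275, 0.004]
ft_force: [0.2, -0.1, 0.1]
finger_gap: 46.9
grasp_force: 0.0
```

Emit:
play_rows(
  deltas=[
    [0,0,0,10.4],
    [-50,0,0,0],
    [-50,0,0,0],
    [0,0,0,0],
    [0,0,0,0],
  ],
)

```text
clock: 43.78
eef_pos: [569.4, 5.3, 241.9]
ee_rot: [-3.142, 0.0, 0.0]
ft_force: [0.4, 0.2, -0.9]
finger_gap: 46.9
grasp_force: 0.0
```

```bash
python3 - <<'E'
from m import *
c,I,D=get("wrist");white(c,I,D,(540,-40),(600,40),96)
E
python3 go.py 569,5.0,61,0 
```

```text
top 568.4 4.9 size 25.3 12.3 yaw -89.9 371
at [569.7   5.3 241.8] psi -0.0 t 43.8 gap 46.8 grip 0.0 F [ 0.1  0.6 -0.1]
turn 0 x -0.0; shift 4 x [-0.2, 0.1, 45.2]
```

Emit:
play_rows(
  deltas=[
    [-0.8,0.4,45,0],
    [0,0,50,0],
    [0,0,50,0],
    [0,0,35.5,0],
    [0,0,0,0],
    [0,0,0,0],
    [0,0,0,0],
  ],
)

```text
clock: 44.7
eef_pos: [569.3, 4.9, 63.3]
ee_rot: [3.141, 0.0, 0.004]
ft_force: [-0.5, -0.0, -0.8]
finger_gap: 46.4
grasp_force: 0.0
```

Emit:
play_rows(
  deltas=[
    [0,0,0,0],
    [0,0,0,0],
    [0,0,0,0],
    [0,0,0,0],
    [0,0,0,0],
  ],
  gripper=-1,
)

```text
clock: 45.32
eef_pos: [568.8, 5.9, 62.9]
ee_rot: [-3.14, 0.0, -0.003]
ft_force: [-0.3, 8.1, 6.3]
finger_gap: 25.5
grasp_force: 39.8
```

Emit:
play_rows(
  deltas=[
    [-5,0,0,0],
    [-12,0,0,0],
    [-12,0,0,0],
    [-12,0,0,0],
    [-12,0,0,0],
    [-12,0,0,0],
    [-12,0,0,0],
    [-12,0,0,0],
    [-12,0,0,0],
    [-12,0,0,0],
    [-12,0,0,0],
    [-5,0,0,0],
  ],
)

```text
clock: 46.82
eef_pos: [438.9, 5.9, 62.9]
ee_rot: [-3.14, 0.001, -0.005]
ft_force: [1.4, 12.4, 8.3]
finger_gap: 25.5
grasp_force: 40.8
```

Emit:
play_rows(
  deltas=[
    [0,0,0,0],
    [0,0,0,0],
  ],
)

```text
clock: 47.08
eef_pos: [438.9, 5.9, 62.9]
ee_rot: [-3.14, 0.001, -0.003]
ft_force: [-1.6, 13.1, 12.8]
finger_gap: 25.4
grasp_force: 41.3
```

Tray pulled 130 mm. Releasing, rising, then measuring the nodes and the bin.

Emit:
play_rows(
  deltas=[
    [0,0,0,0],
    [0,0,0,0],
    [0,0,0,0],
    [0,0,-40,0],
    [0,0,-40,0],
    [0,0,-30,0],
    [0,50,0,0],
    [0,50,0,0],
    [0,0,0,0],
    [0,0,0,0],
    [0,0,0,0],
  ],
  gripper=0.1,
)

```text
clock: 48.45
eef_pos: [438.1, -94.2, 171.6]
ee_rot: [-3.141, -0.002, 0.0]
ft_force: [-1.1, -0.1, -0.4]
finger_gap: 46.7
grasp_force: 0.0
```

```bash
python3 go.py 539,-78,40,0; python3 - <<'E'
from m import *
c,I,D=get("wrist");save("w5",I);white(c,I,D,(490,-140),(610,150),70,6)
W=cloud(c,D);h=cv2.cvtColor(I,cv2.COLOR_RGB2HSV)
# bin: wooden colour, floor
for n in("wrist","top"):
    if n=="top": c,I,D=get("top");W=cloud(c,D);h=cv2.cvtColor(I,cv2.COLOR_RGB2HSV)
    m=(h[...,0]<20)&(h[...,1]>90)&(W[...,2]<25)&(W[...,2]>-3)&(W[...,1]<-200)&(W[...,1]>-480)&(W[...,0]>380)&(W[...,0]<620)
    k=m&(W[...,2]>13);print(n,cv2.minAreaRect(W[m][:,:2].astype(np.float32)),cv2.minAreaRect(W[k][:,:2].astype(np.float32)),m.sum())
E
```

```text
at [438.1 -94.2 171.6] psi 0.1 t 48.5 gap 46.7 grip 0.0 F [-1.1 -0.1 -0.4]
turn 0 x 0.1; shift 4 x [25.2, -4.0, 32.9]
top 540.7 2.9 size 43.8 22.4 yaw 0.0 2288
top 540.2 -78.3 size 44.2 22.1 yaw 0.1 2148
top 537.9 76.9 size 43.6 23.2 yaw 0.0 2392
wrist ((498.7376708984375, -325.9452819824219), (180.11846923828125, 183.7459259033203), 1.2144598960876465) ((498.65301513671875, -321.9532775878906), (180.11846923828125, 175.76007080078125), 1.2144598960876465) 35469
top ((500.2795104980469, -342.77667236328125), (179.4407958984375, 218.34104919433594), 0.910179615020752) ((500.3189697265625, -339.7557373046875), (179.2141876220703, 212.26553344726562), 0.9245696067810059) 3348
```

View pics/w5.png

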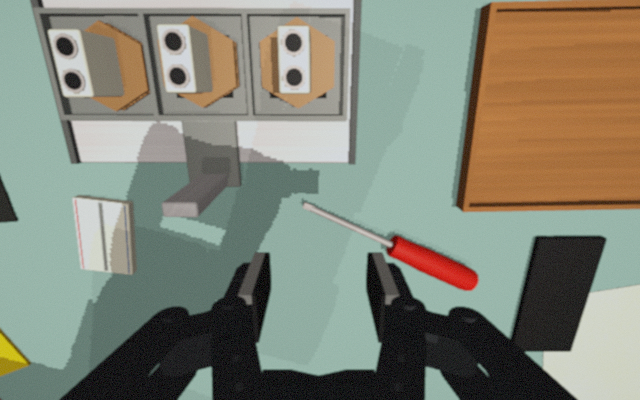

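The wrist view shows all three nodes upright in their bays, at (295,60), (190,60) and (85,60). Node0 has shifted about 8 mm within its bay. The bin is on the right and clear. Picking the right-hand node first.

Emit:
play_rows(
  deltas=[
    [51,-8,0,0],
    [51,-8,0,0],
    [0,0,0,0],
    [0,0,0,0],
    [0,0,40,0],
    [0,0,45,0],
    [0,0,35,0],
    [0,0,11.5,0],
    [0,0,0,0],
    [0,0,0,0],
  ],
)

```text
clock: 49.8
eef_pos: [540.9, -79.3, 41.7]
ee_rot: [3.141, -0.0, 0.003]
ft_force: [0.7, -0.4, 0.6]
finger_gap: 47.3
grasp_force: 0.0
```

Emit:
play_rows(
  deltas=[
    [0,0,0,0],
    [0,0,0,0],
    [0,0,0,0],
    [0,0,0,0],
    [0,0,0,0],
  ],
  gripper=-1,
)

```text
clock: 50.42
eef_pos: [540.7, -79.1, 41.2]
ee_rot: [3.141, 0.0, 0.002]
ft_force: [-0.6, 1.3, 6.2]
finger_gap: 21.8
grasp_force: 39.1
```

Emit:
play_rows(
  deltas=[
    [0,0,-40,0],
    [0,0,-40,0],
    [0,45.4,-10,0],
    [0,45.4,0,0],
    [0,45.4,0,0],
    [0,45.4,0,0],
    [0,45.4,0,0],
    [0,45.4,0,0],
    [0,45.4,0,0],
    [0,0,0,0],
    [0,0,0,0],
    [0,0,0,0],
  ],
)

```text
clock: 51.92
eef_pos: [540.4, -395.8, 130.3]
ee_rot: [-3.141, -0.002, 0.0]
ft_force: [0.1, 0.1, -1.6]
finger_gap: 21.6
grasp_force: 39.8
```

```bash
python3 hand.py; python3 go.py 541,-396,32,0
```

```text
base x max 33.890001236220314 (34.6 if centred) y -30.670160698076245 29.203826560522145 top z [-13.43554067 -12.86940358] 4276
at [ 540.4 -395.9  130.4] psi 0.1 t 52.0 gap 21.1 grip 39.8 F [-0.4 -0.1 -0.7]
turn 0 x 0.1; shift 2 x [0.3, 0.1, 49.2]
```

Emit:
play_rows(
  deltas=[
    [0,0,35,0],
    [0,0,35,0],
    [0,0,20,0],
    [0,0,7,0],
    [0,0,0.8,0],
    [0,0,0,0],
    [0,0,0,0],
  ],
)

```text
clock: 52.85
eef_pos: [540.5, -397.1, 33.1]
ee_rot: [3.141, -0.0, 0.001]
ft_force: [-0.2, -0.6, -1.4]
finger_gap: 21.5
grasp_force: 39.8
```

Emit:
play_rows(
  deltas=[
    [0,0,0,0],
    [0,0,0,0],
    [0,0,0,0],
    [0,0,-40,0],
    [0,0,-40,0],
    [0,0,-28,0],
  ],
  gripper=0.1,
)

```text
clock: 53.6
eef_pos: [540.5, -397.1, 142.4]
ee_rot: [3.141, -0.0, 0.002]
ft_force: [-0.5, -0.1, 0.6]
finger_gap: 46.9
grasp_force: 0.0
```

Emit:
play_rows(
  deltas=[
    [0,-49.8,0,0],
    [0,-49.8,0,0],
    [0,-49.8,0,0],
    [0,-49.8,0,0],
    [0,-49.8,0,0],
    [0,-49.8,0,0],
    [0,-49.8,0,0],
    [0,-49.8,0,0],
    [0,0,0,0],
    [0,0,0,0],
    [0,0,0,0],
  ],
)

```text
clock: 54.98
eef_pos: [540.3, 0.5, 140.4]
ee_rot: [3.141, -0.002, 0.0]
ft_force: [0.4, -0.2, 0.7]
finger_gap: 47.1
grasp_force: 0.0
```

```bash
python3 - <<'E'
from m import *
c,I,D=get("wrist");white(c,I,D,(490,-40),(610,150),70,6)
c,I,D=get("top");white(c,I,D,(400,-450),(600,-230),61,6)
E
python3 go.py 540.7,2.9,41,0
```

```text
top 541.2 3.4 size 44.0 22.0 yaw 0.2 1819
top 538.4 77.4 size 43.9 22.3 yaw -0.5 1896
top 540.0 -396.7 size 41.5 23.4 yaw -1.8 126
at [540.3   0.6 140.4] psi -0.1 t 55.1 gap 46.6 grip 0.0 F [ 0.7 -0.2 -0.1]
turn 0 x -0.1; shift 2 x [0.2, -1.2, 49.7]
```

Emit:
play_rows(
  deltas=[
    [0.6,-2.5,40,0],
    [0,0,40,0],
    [0,0,18,0],
    [0,0,0,0],
    [0,0,0,0],
    [0,0,0,0],
  ],
)

```text
clock: 55.82
eef_pos: [541.5, 3.9, 43.6]
ee_rot: [3.141, -0.0, 0.003]
ft_force: [0.1, -0.2, 0.8]
finger_gap: 46.8
grasp_force: 0.0
```

Emit:
play_rows(
  deltas=[
    [0,0,0,0],
    [0,0,0,0],
    [0,0,0,0],
    [0,0,0,0],
    [0,0,0,0],
  ],
  gripper=-1,
)

```text
clock: 56.45
eef_pos: [541.1, 4.0, 43.0]
ee_rot: [3.141, 0.0, 0.001]
ft_force: [-1.4, -0.4, 7.0]
finger_gap: 21.4
grasp_force: 39.2
```

Emit:
play_rows(
  deltas=[
    [0,0,-40,0],
    [0,0,-40,0],
    [0,47.2,-10,0],
    [0,47.2,0,0],
    [0,47.2,0,0],
    [0,47.2,0,0],
    [0,47.2,0,0],
    [0,47.2,0,0],
    [0,0,0,0],
    [0,0,0,0],
    [0,0,0,0],
  ],
)

```text
clock: 57.82
eef_pos: [540.8, -278.1, 132.3]
ee_rot: [-3.141, -0.002, 0.001]
ft_force: [-0.2, -0.4, -1.2]
finger_gap: 21.5
grasp_force: 40.2
```

```bash
python3 hand.py; python3 go.py 541,-280,32,0
```

```text
base x max 34.30389063633572 (34.6 if centred) y -31.146314784354104 28.824011770850547 top z [-15.16646928 -14.63283836] 4196
at [ 540.9 -278.1  132.4] psi 0.1 t 57.9 gap 21.3 grip 40.2 F [ 0.  0. -2.]
turn 0 x 0.1; shift 2 x [0.0, 0.9, 50.2]
```

Emit:
play_rows(
  deltas=[
    [0,1,35,0],
    [0,0,35,0],
    [0,0,20,0],
    [0,0,6.5,0],
    [0,0,1,0],
    [0,0,0,0],
    [0,0,0,0],
  ],
)

```text
clock: 58.75
eef_pos: [541.2, -280.4, 35.7]
ee_rot: [3.141, -0.0, 0.002]
ft_force: [-0.2, -0.4, -2.4]
finger_gap: 21.6
grasp_force: 40.2
```

Emit:
play_rows(
  deltas=[
    [0,0,0,0],
    [0,0,0,0],
    [0,0,0,0],
    [0,0,-40,0],
    [0,0,-40,0],
    [0,0,-28,0],
  ],
  gripper=0.1,
)

```text
clock: 59.5
eef_pos: [541.1, -280.4, 144.8]
ee_rot: [3.141, -0.0, 0.002]
ft_force: [0.3, 0.2, 0.7]
finger_gap: 46.8
grasp_force: 0.0
```

Emit:
play_rows(
  deltas=[
    [0,-44.6,0,0],
    [0,-44.6,0,0],
    [0,-44.6,0,0],
    [0,-44.6,0,0],
    [0,-44.6,0,0],
    [0,-44.6,0,0],
    [-1,-44.6,0,0],
    [-1,-44.6,0,0],
    [0,0,0,0],
    [0,0,0,0],
    [0,0,0,0],
  ],
)

```text
clock: 60.88
eef_pos: [538.9, 75.7, 142.9]
ee_rot: [3.141, -0.002, -0.0]
ft_force: [0.7, -0.0, 0.1]
finger_gap: 47.1
grasp_force: 0.0
```

```bash
python3 - <<'E'
from m import *
c,I,D=get("wrist");white(c,I,D,(490,-40),(610,150),70,6)
c,I,D=get("top");white(c,I,D,(400,-450),(600,-230),61,6)
E
python3 go.py 538.4,77.3,43,0
```

```text
top 538.2 77.8 size 43.9 22.0 yaw 0.4 1798
top 541.9 -280.1 size 43.9 22.4 yaw 0.5 121
top 539.4 -397.1 size 41.8 23.6 yaw -1.9 125
at [538.9  75.8 142.9] psi -0.1 t 61.0 gap 47.3 grip 0.0 F [-0.8  0.2 -0.3]
turn 0 x -0.1; shift 2 x [-0.2, -0.8, 50.0]
```

Emit:
play_rows(
  deltas=[
    [-0.6,-1.8,40,0],
    [0,0,40,0],
    [0,0,20,0],
    [0,0,0,0],
    [0,0,0,0],
    [0,0,0,0],
  ],
)

```text
clock: 61.72
eef_pos: [538.8, 78.4, 44.0]
ee_rot: [-3.141, 0.0, -0.003]
ft_force: [-0.8, -0.3, 0.4]
finger_gap: 47.3
grasp_force: 0.0
```

Emit:
play_rows(
  deltas=[
    [0,0,0,0],
    [0,0,0,0],
    [0,0,0,0],
    [0,0,0,0],
    [0,0,0,0],
  ],
  gripper=-1,
)

```text
clock: 62.35
eef_pos: [538.5, 78.8, 43.5]
ee_rot: [-3.141, -0.0, -0.001]
ft_force: [-1.2, 3.2, 6.6]
finger_gap: 21.1
grasp_force: 40.4
```

Emit:
play_rows(
  deltas=[
    [0,0,-40,0],
    [0,0,-50,0],
    [-9.3,46.2,0,0],
    [-9.3,46.2,0,0],
    [-9.3,46.2,0,0],
    [-9.3,46.2,0,0],
    [-9.3,46.2,0,0],
    [-9.3,46.2,0,0],
    [-9.3,46.2,0,0],
    [-9.3,46.2,0,0],
    [-9.3,46.2,0,0],
    [0,0,0,0],
  ],
)

```text
clock: 63.85
eef_pos: [453.6, -339.9, 132.7]
ee_rot: [3.141, -0.005, 0.0]
ft_force: [-0.5, 0.7, -1.4]
finger_gap: 21.2
grasp_force: 40.0
```

Emit:
play_rows(
  deltas=[
    [0,0,0,0],
    [0,0,0,0],
  ],
)

```text
clock: 64.1
eef_pos: [454.7, -336.4, 132.8]
ee_rot: [-3.141, -0.002, 0.001]
ft_force: [0.3, -0.2, -1.3]
finger_gap: 21.5
grasp_force: 40.0
```

```bash
python3 hand.py; python3 go.py 455,-338,34,0
```

```text
base x max 33.86207283964109 (34.6 if centred) y -31.030776678679842 29.11594681089514 top z [-15.49365855 -14.95906519] 4120
at [ 454.7 -336.4  132.9] psi 0.1 t 64.2 gap 21.7 grip 40.0 F [ 0.3 -0.9 -0.4]
turn 0 x 0.1; shift 2 x [0.1, 0.8, 49.4]
```

Emit:
play_rows(
  deltas=[
    [0,1,35,0],
    [0,0,35,0],
    [0,0,20,0],
    [0,0,6.5,0],
    [0,0,1,0],
    [0,0,0,0],
    [0,0,0,0],
  ],
)

```text
clock: 65.03
eef_pos: [454.8, -338.6, 36.1]
ee_rot: [3.141, 0.0, 0.001]
ft_force: [-0.7, -0.1, -0.9]
finger_gap: 21.3
grasp_force: 40.0
```

Emit:
play_rows(
  deltas=[
    [0,0,0,0],
    [0,0,0,0],
    [0,0,0,0],
    [0,0,-40,0],
    [0,0,-40,0],
    [0,0,-40,0],
    [-40,-45,-10,0],
    [-30,-45,0,0],
    [0,-45,0,0],
    [0,0,0,0],
    [0,0,0,0],
    [0,0,0,0],
  ],
  gripper=0.1,
)

```text
clock: 66.53
eef_pos: [384.7, -204.2, 165.4]
ee_rot: [3.141, -0.001, 0.0]
ft_force: [-0.3, -0.1, 0.6]
finger_gap: 47.0
grasp_force: 0.0
```

```bash
python3 - <<'E'
from m import *
c,I,D=get("wrist");save("wf",I)
c,I,D=get("top");save("tf",I);white(c,I,D,(400,-450),(600,-230),61,6);white(c,I,D,(620,-60),(720,60),147,6)
save("fin",cv2.resize(I[100:270,150:520],None,fx=2.1,fy=2.1,interpolation=cv2.INTER_CUBIC))
E
```

```text
top 542.1 -279.4 size 45.3 22.9 yaw -3.8 120
top 539.7 -397.5 size 41.4 24.1 yaw 0.1 124
top 669.8 5.1 size 54.3 16.5 yaw -45.0 122
```

View pics/fin.png

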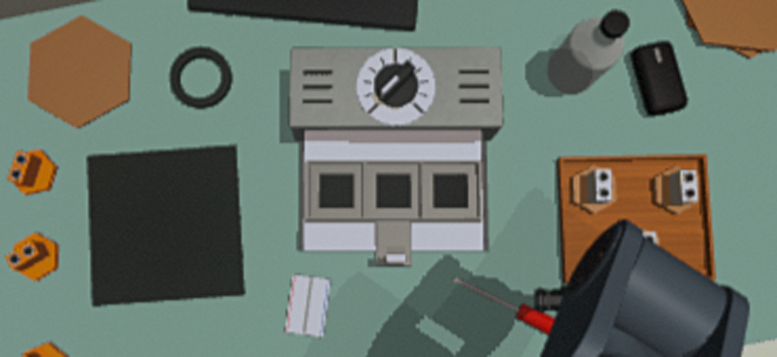

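The top view shows two nodes upright in the bin, at (597,183) and (685,185), and the third hidden behind the arm. The dial pointer is at mark 0, near left, and the tray is out. I'll move the arm aside to check the third node.

Emit:
play_rows(
  deltas=[
    [0,-45,-10,0],
    [0,-45,-10,0],
    [0,-45,-10,0],
    [0,-45,-10,0],
    [0,-45,-10,0],
    [0,-30,0,0],
    [0,0,0,0],
    [0,0,0,0],
    [0,0,0,0],
  ],
)

```text
clock: 67.75
eef_pos: [384.6, 50.9, 215.3]
ee_rot: [3.142, -0.002, -0.0]
ft_force: [0.9, 0.8, -0.0]
finger_gap: 46.9
grasp_force: 0.0
```

```bash
python3 - <<'E'
from m import *
c,I,D=get("top");white(c,I,D,(400,-450),(600,-230),61,6);save("fin2",cv2.resize(I[150:260,390:510],None,fx=5,fy=5,interpolation=cv2.INTER_CUBIC))
E
```

```text
top 541.7 -280.4 size 44.2 22.2 yaw -1.2 125
top 540.1 -397.8 size 41.6 23.8 yaw -1.0 124
top 455.1 -338.2 size 43.2 22.8 yaw -0.3 135
```

View pics/fin2.png

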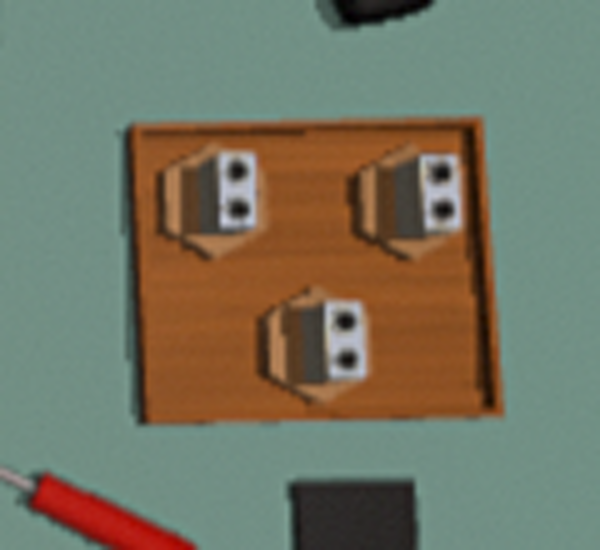

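All three nodes stand upright and apart in the bin, at crop pixels (215,200), (410,200) and (315,345). Handing in.

```bash
python3 -c "
from rig import arm;print(arm.finish_job())"
```

```text
the job is handed in; nothing more can be done
None
```

I've handed the job in: all three nodes were tested at mark 6 for over two seconds with the tray fully home, the dial is back at zero, and the nodes stand upright and apart in the wooden tray.

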